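# Spread the heaped coir plugs over the seed tray

## Task

The three round brown coir plugs lie heaped in the shallow green seed tray. Spread them out in the tray into a single even layer: each plug flat on the tray's floor, dark spot up, with at least 40 mm of clear floor between any two of them. They may lie anywhere in the tray so long as they are that well spaced.

Things in the scene. Friction and masses are not known exactly. Their poses are not given: they have to be found in the camera images.
- tray: shallow open green seed tray, fixed, 228 (x) by 328 (y) by 26 mm high outside; walls and floor 4 mm thick: inside 220 by 320 mm, rim 22 mm above the floor. Origin: centre of its underside on the sill; inner floor 4 mm above it. x: along its short side, y: along its long side, z up; turned by up to about 20 degrees. Holds only the three plugs; the pale wool block, pots and bottle beside it are not part of the job.
- plug_a: brown pressed-coir seed plug: a round puck 44 mm in diameter and 26 mm high, about 45 g, rigid, with a paler band round its side and a small dark spot on its top. Origin: centre of its underside; z: its axis, out of the spotted top. At the start it is one of the lower two of the heap, flat on the tray floor, about 1 to 2 mm from plug_b.
- plug_b: brown pressed-coir seed plug: a round puck 44 mm in diameter and 26 mm high, about 45 g, rigid, with a paler band round its side and a small dark spot on its top. Origin: centre of its underside; z: its axis, out of the spotted top. At the start it is the other lower one, flat on the tray floor beside plug_a; the line through the two runs within about 35 degrees of the tray's long side.
- plug_c: brown pressed-coir seed plug: a round puck 44 mm in diameter and 26 mm high, about 45 g, rigid, with a paler band round its side and a small dark spot on its top. Origin: centre of its underside; z: its axis, out of the spotted top. At the start it lies flat on top of plug_a and plug_b, bridging them, its underside 26 mm above the tray floor.

How it is judged:
By the outcome, as a careful person would: the job done as asked, in the order asked, and still so for the second after the job is handed in, with the robot touching nothing.
It also fails if it takes over 43 s, if anything falls off the work surface, if the arm or the gripper's body presses on something with over 40 N, if the wrist force passes 120 N, or if a joint passes its speed limit or range.

## Robot

A 7-joint arm with a two-finger parallel gripper is mounted at the origin on the work surface. World frame = base frame: x ahead of the robot, y to its left, z up, the work surface at z = 0. Lengths are in m, angles in rad, forces in N, time in s.
With the tool pointing down it reaches from about 0.4 to 0.875 m from the base axis. Payload 4.4 kg.
Tool frame: the origin (TCP) lies at the centre of the arm's flange, where the gripper is bolted on; the fingertips stand 173 mm ahead of it and the grasp point (between the pads) lies 155 mm ahead of it; z points along the fingers, y is the direction in which the jaws open and shut (so a half turn about z gives the same grasp; the last joint's range is limited). The gripper opens to 85 mm and grips with 20 to 120 N. Pads are 22 mm wide; open, the fingers measure 114 mm over their backs; the gripper's body (76 mm by 85 mm) begins 54 mm behind the grasp point. The pads swing forward as they close: fully open they stand 13 mm farther back than shut.
Start: joints at [1.177, 0.628, 0.038, 1.517, -0.027, 0.996, -0.02], TCP at [0.209, -0.615, 0.405] pointing down, gripper open.
Joint ranges: [-3.06, 3.06], [-0.37, 2.12], [-1.25, 1.32], [0.18, 2.47], [-1.1, 4.24], [0.23, 1.98], [-2.94, 2.94]. Speed limits (rad/s): [2.57, 2.57, 3.14, 3.14, 3.14, 3.14, 3.14].

## Interface

Orientations are given as a 3x3 rotation matrix whose columns are the frame's x, y, z axes.
In Python, from bench import bot, cams, workorder, spotter gives the robot as it stands.
- The arm moves only by the tool arm_command, never from a script. Its argument "deltas" is a list of rows, each an object with "translation": the shift along the tool's x, y, z in mm, a list of three; "turn": the turn, a rotation vector about the tool's x, y, z in rad, a list of three; "grip": the closure, from -1 (fully open) to 1 (shut). A call has 1 to 20 rows; each row is the pose to reach, as a shift and turn from the pose commanded when the call began, along the tool's axes at that moment; what a row does not reach only later rows make up. A row lasts 1/8 s, in which the tool goes at most 62.5 mm and 10.7 degrees, less where a joint would pass 70% of its speed; a pose out of reach is approached as far as the arm can. A call with a gripper value outside its range is refused whole. The fingers move at their own pace and stop on an object; "grip_force" is the grip in N (left out, the last holds). Time passes only in rows, so rows that repeat a pose let the fingers close. It gives the time, the measured TCP pose, the force and the opening at its end, in the units of the state.
- bot.sense(): the state, without advancing time (a new reading comes with each control period).
- cams.capture(name): name is "side" or "top"; returns a dict with "color" (400x640x3 uint8, blue, green, red), "camera_matrix" (3x3 intrinsics, pixels), "position" and "rotation" of the camera in the world. Camera axes: x right, y down, z forward; pixel columns grow to the right and rows downward; lengths in m; the calibration is good to about 2 mm. A picture is of the moment at which its call begins. There is no depth.
- workorder.job_done(): hands the job in, once; it reports no verdict.
Trained networks look in the newest picture that a camera, given by its name, has taken for a name from the list of things; names that differ only in an ending like _2 or _b are one class to them, and where a whole thing is asked for, a point or a joint stands for the part that bears it (a point fixed in the world has none). Each returns a list of dicts, best first, with "confidence" (0 to 1); they miss things now and then, are a little off and sometimes report something else, mostly with a low value. They report only what shows in the picture. A call takes as long as a camera call.
- spotter.regions_of(camera, thing): "mask" (400x640 bool, what is visible of it).
- spotter.spot_point(camera, thing): "position" ([x, y, z] in m, in world coordinates, good to about 4 mm: a listed point, or the origin of a listed thing).
The state is a dict: "time": time; "q": joint angles; "joint_vel": joint speeds; "tau": joint torques, N m; "tool_pos": TCP position; "tcp_rot": TCP orientation; "wrist_force": force on the tool from outside, world axes, zero at the start; "ft_torque": the same for the moment, N m; "width": finger opening in m.
Only numpy, scipy, OpenCV 4.12 (cv2) and the standard library are available. Lean on these libraries where they do the work, as an engineer would, in place of code of your own. Each camera call takes 0.05 s, during which the arm holds its last target. There are 200 camera calls.

## Working session

There is one attempt and no reset: what is moved stays moved. The work goes in short steps, Python scripts to look and compute and a tool call to move; the robot and the scene stay as the last step left them, time stands still between calls to the robot, and variables do not carry over. Pictures are saved under pics/ and viewed, about 8 in all and at most 12, crops included, and the job is handed in when it is done.

Besides the shell and the picture viewer there is one more tool, called after "Request:" as name(argument=value, ...), one argument or row to a line, values as JSON. arm_command: Moves the arm, as the interface text tells. Its arguments: {"type":"object","properties":{"deltas":{"type":"array","items":{"type":"object","properties":{"translation":{"type":"array","items":{"type":"number"}},"turn":{"type":"array","items":{"type":"number"}},"grip":{"type":"number"}}}},"grip_force":{"type":"number"}},"required":["deltas"]}

```bash
mkdir -p pics
python3 - <<'E'
from bench import bot,cams,workorder,spotter
import cv2,numpy as np
s=bot.sense(); print(s['time'],s['tool_pos'],np.round(s['tcp_rot'],3).tolist(),s['width'])
ims=[]
for n in ("top","side"):
    c=cams.capture(n); cv2.imwrite(f"pics/{n}0.png",c['color']); print(n,c['camera_matrix'].tolist(),c['position'],np.round(c['rotation'],3).tolist())
    for t in ("plug_a","tray"):
        for d in spotter.spot_point(n,t)[:4]: print(t,np.round(d['position'],4),d['confidence'])
E
```

```text
0.0 [ 0.20921801 -0.61511065  0.40380904] [[0.947, 0.322, -0.001], [0.322, -0.947, 0.002], [-0.0, -0.002, -1.0]] 0.08538224185702324
top [[510.6617578644488, 0.0, 318.49960214371714], [0.0, 510.6617578644488, 203.88613523352984], [0.0, 0.0, 1.0]] [0.49523797 0.00571109 0.70798729] [[0.008, -0.993, 0.115], [-1.0, -0.012, -0.028], [0.029, -0.115, -0.993]]
plug_a [ 0.5437 -0.0981  0.0057] 0.89
plug_a [ 0.5461 -0.1286  0.0321] 0.89
plug_a [ 0.5512 -0.1441  0.0064] 0.85
tray [ 5.445e-01 -7.570e-02  2.000e-04] 0.85
side [[472.15071051484705, 0.0, 316.53430822005174], [0.0, 472.15071051484705, 191.29467485786347], [0.0, 0.0, 1.0]] [0.54557464 0.52804429 0.39646081] [[-1.0, 0.021, -0.006], [0.017, 0.537, -0.844], [-0.015, -0.843, -0.537]]
plug_a [ 0.547  -0.1037  0.0045] 0.92
plug_a [ 0.5501 -0.1222  0.0356] 0.85
plug_a [ 0.5577 -0.1429  0.0027] 0.65
tray [ 0.5454 -0.0798  0.0016] 0.61
```

View pics/top0.png

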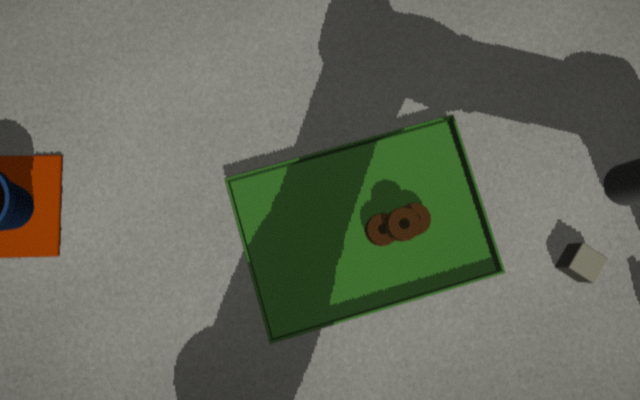

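View pics/side0.png

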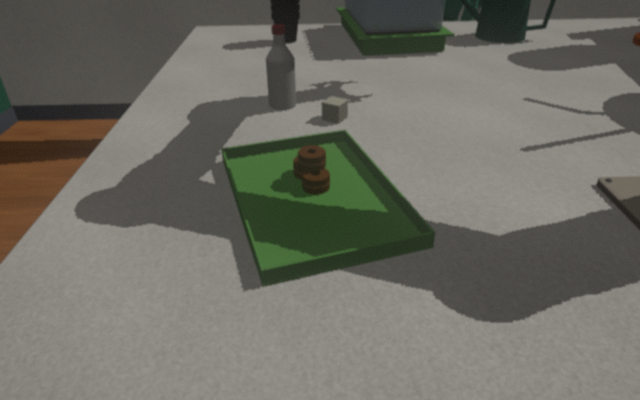

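The top view shows the tray with corners at (228,178), (452,117), (502,271) and (271,341). The plugs are at about (380,229), (404,223) and (418,218), and the top one's spot is at (404,224). In the side view the heap is at (313,170), with a bottle behind it at (281,107). Next I'll refine the plug and bottle positions using the known heights.

```bash
cat > h.py <<'E'
import numpy as np,cv2
from bench import bot,cams,spotter
def ray(c,uv,z):
    d=np.array(c['rotation'])@np.linalg.inv(c['camera_matrix'])@np.array([*uv,1.]); p=np.array(c['position'])
    return p+d*(z-p[2])/d[2]
def delta(target,yaw_y=None):
    """mm shift in tool axes from the sensed pose to TCP target; turn about tool z so that jaw axis has world angle yaw_y"""
    s=bot.sense(); R=np.array(s['tcp_rot']); t=R.T@(np.array(target)-s['tool_pos'])*1000
    return np.round(t,1)
E
python3 - <<'E'
from h import *
c=cams.capture("top"); s=cams.capture("side")
for p in [(228,178),(452,117),(502,271),(271,341)]: print('corner',np.round(ray(c,p,.026),4))
for cam,n in ((c,'top'),(s,'side')):
    for d in spotter.regions_of(n,"plug_a")[:3]:
        m=d['mask']; ys,xs=np.where(m); (cx,cy),r=cv2.minEnclosingCircle(np.c_[xs,ys].astype(np.float32))
        print(n,d['confidence'],m.sum(),xs.min(),xs.max(),ys.min(),ys.max(),(cx,cy),r,'z.043',ray(cam,(cx,cy),.043)[:2],'z.017',ray(cam,(cx,cy),.017)[:2])
b=ray(s,(281,104),0); print('bottle',b)
P=np.array(s['position']);R=np.array(s['rotation'])
d=R@np.linalg.inv(s['camera_matrix'])@np.array([279,27,1.]); k=(b[1]-P[1])/d[1]; print('bottle top',P+k*d)
k0=cv2.resize(c['color'][170:270,340:470],None,fx=6,fy=6,interpolation=cv2.INTER_CUBIC)
cv2.imwrite('pics/crop0.png',cv2.convertScaleAbs(k0,alpha=1.6)[:600,:780])
E
```

```text
corner [0.608  0.1084 0.026 ]
corner [ 0.6975 -0.1974  0.026 ]
corner [ 0.4868 -0.2603  0.026 ]
corner [0.3941 0.0466 0.026 ]
top 0.97 996 384 420 206 241 (402.0, 224.0) 18.43918800354004 z.043 [ 0.54713779 -0.12304986] z.017 [ 0.54916699 -0.12808422]
top 0.92 331 406 430 203 233 (414.6917724609375, 217.96575927734375) 15.943928718566895 z.043 [ 0.55526847 -0.13990492] z.017 [ 0.55761558 -0.14559829]
top 0.92 644 365 393 213 245 (380.75537109375, 228.8352813720703) 16.681293487548828 z.043 [ 0.54049519 -0.09503316] z.017 [ 0.54226467 -0.0989721 ]
side 0.82 563 302 329 170 195 (315.5, 180.5) 15.116316795349121 z.043 [ 0.54242812 -0.05638514] z.017 [ 0.54219667 -0.09937481]
side 0.59 659 298 325 146 172 (312.0, 159.0) 15.811488151550293 z.043 [ 0.54692603 -0.12149041] z.017 [ 0.54702544 -0.16926913]
side 0.55 132 293 301 157 178 (298.0, 167.5) 10.920265197753906 z.043 [ 0.56837644 -0.0955295 ] z.017 [ 0.57005371 -0.14139857]
bottle [ 6.13394253e-01 -4.57169686e-01 -5.55111512e-17]
bottle top [ 0.60835823 -0.45716969  0.16508546]
```

View pics/crop0.png

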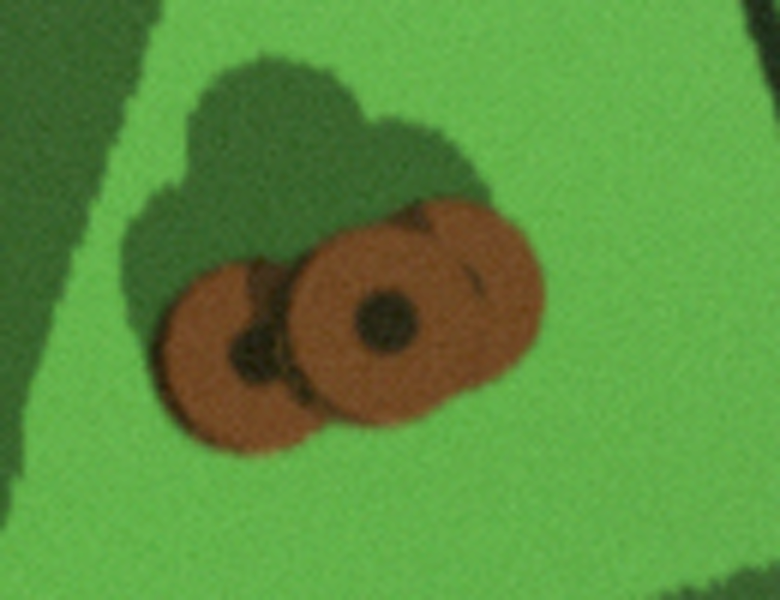

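Run:
```python
from h import *
c=cams.capture("top")
C=ray(c,(404.5,223.7),.056);A=ray(c,(382.7,229.4),.030);B=ray(c,(415.2,218.8),.030)
print(C,A,B,np.linalg.norm(A-B),(A+B)/2)
print(delta([*C[:2],.30]),delta([*((A+B)/2)[:2],.30]))
```

```text
[ 0.54654469 -0.12376976  0.056     ] [ 0.54065275 -0.09960364  0.03      ] [ 0.55532753 -0.14342184  0.03      ] 0.04621021352168268 [ 0.54799014 -0.12151274  0.03      ]
[ 477.6 -356.9  104.8] [ 479.7 -358.5  104.8]
```

Request:
arm_command(
  deltas=[
    {"translation": [478, -357, 60], "turn": [0, 0, -1.53], "grip": -1},
    {"translation": [478, -357, 60], "turn": [0, 0, -1.53], "grip": -1},
    {"translation": [478, -357, 60], "turn": [0, 0, -1.53], "grip": -1},
    {"translation": [478, -357, 60], "turn": [0, 0, -1.53], "grip": -1},
    {"translation": [478, -357, 60], "turn": [0, 0, -1.53], "grip": -1},
    {"translation": [478, -357, 60], "turn": [0, 0, -1.53], "grip": -1},
    {"translation": [478, -357, 60], "turn": [0, 0, -1.53], "grip": -1},
    {"translation": [478, -357, 60], "turn": [0, 0, -1.53], "grip": -1},
    {"translation": [478, -357, 60], "turn": [0, 0, -1.53], "grip": -1},
    {"translation": [478, -357, 60], "turn": [0, 0, -1.53], "grip": -1},
    {"translation": [478, -357, 120], "turn": [0, 0, -1.53], "grip": -1},
    {"translation": [478, -357, 120], "turn": [0, 0, -1.53], "grip": -1},
    {"translation": [478, -357, 120], "turn": [0, 0, -1.53], "grip": -1},
    {"translation": [478, -357, 120], "turn": [0, 0, -1.53], "grip": -1},
  ],
  grip_force=25,
)

```text
time: 2.3
tool_pos: [0.5476, -0.1243, 0.2869]
tcp_rot: [[-0.282, 0.959, 0.004], [0.959, 0.282, -0.001], [-0.002, 0.003, -1.0]]
wrist_force: [-0.0, -0.8, 0.3]
width: 0.0855
```

Run:
```python
from h import *
s=bot.sense(); print(s['time'],np.round(s['tcp_rot'],4).tolist(),s['wrist_force'],s['joint_vel'].__class__)
print(delta([.5466,-.1237,.202]))
```

```text
2.3 [[-0.2818, 0.9595, 0.0037], [0.9595, 0.2818, -0.0009], [-0.0019, 0.0033, -1.0]] [-0.03320937 -0.82194909  0.25774621] <class 'numpy.ndarray'>
[ 1.  -1.  84.9]
```

Request:
arm_command(
  deltas=[
    {"translation": [1, -1, 40], "turn": [0, 0, 0], "grip": -1},
    {"translation": [1, -1, 70], "turn": [0, 0, 0], "grip": -1},
    {"translation": [1, -1, 85], "turn": [0, 0, 0], "grip": -1},
    {"translation": [1, -1, 85], "turn": [0, 0, 0], "grip": -1},
    {"translation": [1, -1, 85], "turn": [0, 0, 0], "grip": 1},
    {"translation": [1, -1, 85], "turn": [0, 0, 0], "grip": 1},
    {"translation": [1, -1, 85], "turn": [0, 0, 0], "grip": 1},
    {"translation": [1, -1, 85], "turn": [0, 0, 0], "grip": 1},
    {"translation": [1, -1, 85], "turn": [0, 0, 0], "grip": 1},
    {"translation": [1, -1, 85], "turn": [0, 0, 0], "grip": 1},
    {"translation": [1, -1, 85], "turn": [0, 0, 0], "grip": 1},
  ],
)

```text
time: 3.68
tool_pos: [0.5461, -0.1229, 0.2008]
tcp_rot: [[-0.283, 0.959, 0.002], [0.959, 0.283, -0.001], [-0.001, 0.001, -1.0]]
wrist_force: [-0.2, 0.2, 6.8]
width: 0.0434
```

Request:
arm_command(
  deltas=[
    {"translation": [0, 0, -20], "turn": [0, 0, 0], "grip": 1},
    {"translation": [0, 0, -60], "turn": [0, 0, 0], "grip": 1},
    {"translation": [0, 0, -60], "turn": [0, 0, 0], "grip": 1},
    {"translation": [0, 0, -60], "turn": [0, 0, 0], "grip": 1},
  ],
)

```text
time: 4.18
tool_pos: [0.5454, -0.123, 0.2596]
tcp_rot: [[-0.283, 0.959, -0.0], [0.959, 0.283, -0.0], [-0.0, -0.0, -1.0]]
wrist_force: [-0.2, -0.4, 0.2]
width: 0.0436
```

Run:
```python
from h import *
c=cams.capture("side"); t=cams.capture("top")
a=cv2.resize(c['color'][60:260,220:440],None,fx=2,fy=2); b=cv2.resize(t['color'][130:330,240:460],None,fx=1.7,fy=2)
cv2.imwrite('pics/p1.png',cv2.convertScaleAbs(np.hstack([a,b[:400]]),alpha=1.5)[:,:800])
```

```text
(no output)
```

View pics/p1.png

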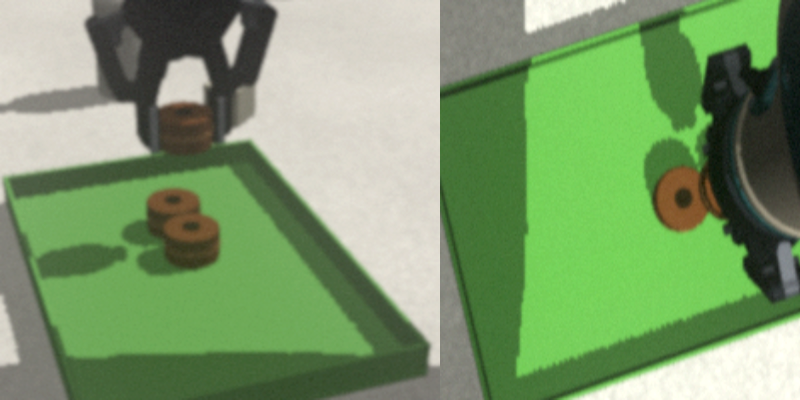

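c is held level at about (185,128). a and b still stand flat with their spots up. Next I carry c to the +y end of the tray.

Request:
arm_command(
  deltas=[
    {"translation": [50, 14, 0], "turn": [0, 0, 0], "grip": 1},
    {"translation": [100, 29, 0], "turn": [0, 0, 0], "grip": 1},
    {"translation": [155, 44, 0], "turn": [0, 0, 0], "grip": 1},
    {"translation": [155, 44, 30], "turn": [0, 0, 0], "grip": 1},
    {"translation": [155, 44, 60], "turn": [0, 0, 0], "grip": 1},
    {"translation": [155, 44, 75], "turn": [0, 0, 0], "grip": 1},
    {"translation": [155, 44, 80], "turn": [0, 0, 0], "grip": 1},
    {"translation": [155, 44, 83], "turn": [0, 0, 0], "grip": 1},
    {"translation": [155, 44, 83], "turn": [0, 0, 0], "grip": 1},
    {"translation": [155, 44, 83], "turn": [0, 0, 0], "grip": 1},
  ],
)

```text
time: 5.52
tool_pos: [0.5443, 0.0382, 0.1774]
tcp_rot: [[-0.283, 0.959, 0.001], [0.959, 0.283, 0.0], [-0.0, 0.001, -1.0]]
wrist_force: [0.2, 0.7, 0.6]
width: 0.0429
```

Request:
arm_command(
  deltas=[
    {"translation": [0, 0, 2], "turn": [0, 0, 0], "grip": 1},
    {"translation": [0, 0, 2], "turn": [0, 0, 0], "grip": 1},
    {"translation": [0, 0, 2], "turn": [0, 0, 0], "grip": 1},
  ],
)

```text
time: 5.9
tool_pos: [0.5443, 0.0383, 0.1756]
tcp_rot: [[-0.283, 0.959, 0.001], [0.959, 0.283, -0.0], [-0.0, 0.001, -1.0]]
wrist_force: [-0.3, 0.2, 5.5]
width: 0.0434
```

Request:
arm_command(
  deltas=[
    {"translation": [0, 0, 0], "turn": [0, 0, 0], "grip": 0},
    {"translation": [0, 0, 0], "turn": [0, 0, 0], "grip": -1},
    {"translation": [0, 0, 0], "turn": [0, 0, 0], "grip": -1},
    {"translation": [0, 0, 0], "turn": [0, 0, 0], "grip": -1},
    {"translation": [0, 0, -30], "turn": [0, 0, 0], "grip": -1},
    {"translation": [0, 0, -90], "turn": [0, 0, 0], "grip": -1},
    {"translation": [0, 0, -120], "turn": [0, 0, 0], "grip": -1},
    {"translation": [0, 0, -120], "turn": [0, 0, 0], "grip": -1},
  ],
)

```text
time: 6.9
tool_pos: [0.5449, 0.0384, 0.297]
tcp_rot: [[-0.283, 0.959, 0.005], [0.959, 0.283, 0.001], [-0.001, 0.005, -1.0]]
wrist_force: [-0.8, -0.1, -0.1]
width: 0.0854
```

Run:
```python
from h import *
t=cams.capture("top");c=cams.capture("side")
for n in("top","side"):
    for d in spotter.spot_point(n,"plug_a"): print(n,np.round(d['position'],4),d['confidence'])
hs=t['color'].astype(int)
for d in spotter.regions_of("top","plug_a"):
    ys,xs=np.where(d['mask']); (cx,cy),r=cv2.minEnclosingCircle(np.c_[xs,ys].astype(np.float32))
    print(d['confidence'],(cx,cy),r,np.round(ray(t,(cx,cy),.02),4))
a=cv2.resize(c['color'][90:290,200:440],None,fx=2,fy=2); b=cv2.resize(t['color'][130:330,240:400],None,fx=2,fy=2)
cv2.imwrite('pics/p2.png',cv2.convertScaleAbs(np.hstack([a,b]),alpha=1.5))
s=bot.sense();print(s['width'],delta([.5407,-.0996,.2]))
```

```text
top [ 0.5513 -0.145   0.0044] 0.7
side [ 0.5422 -0.1007  0.0052] 0.77
side [0.5477 0.0363 0.0082] 0.61
side [ 0.554  -0.1463 -0.0006] 0.59
0.66 (413.8497314453125, 217.84622192382812) 17.28507423400879 [ 0.5575 -0.1438  0.02  ]
0.08497321095134071 [-131.4  -41.4   93.4]
```

View pics/p2.png

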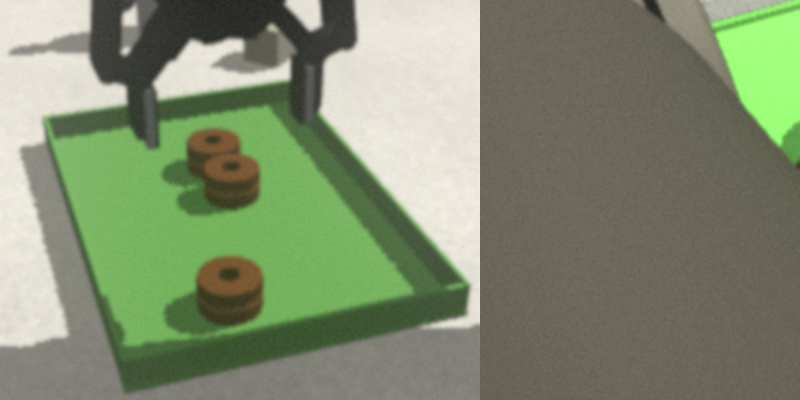

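c lies flat at crop (230,290), with a at (231,180) and b at (213,155). Next I grasp a.

Request:
arm_command(
  deltas=[
    {"translation": [-50, -15, 0], "turn": [0, 0, 0], "grip": -1},
    {"translation": [-100, -30, 0], "turn": [0, 0, 0], "grip": -1},
    {"translation": [-131, -41, 20], "turn": [0, 0, 0], "grip": -1},
    {"translation": [-131, -41, 60], "turn": [0, 0, 0], "grip": -1},
    {"translation": [-131, -41, 95], "turn": [0, 0, 0], "grip": -1},
    {"translation": [-131, -41, 110], "turn": [0, 0, 0], "grip": -1},
    {"translation": [-131, -41, 117], "turn": [0, 0, 0], "grip": -1},
    {"translation": [-131, -41, 117], "turn": [0, 0, 0], "grip": -1},
    {"translation": [-131, -41, 117], "turn": [0, 0, 0], "grip": 1},
    {"translation": [-131, -41, 117], "turn": [0, 0, 0], "grip": 1},
    {"translation": [-131, -41, 117], "turn": [0, 0, 0], "grip": 1},
    {"translation": [-131, -41, 117], "turn": [0, 0, 0], "grip": 1},
    {"translation": [-131, -41, 117], "turn": [0, 0, 0], "grip": 1},
    {"translation": [-131, -41, 117], "turn": [0, 0, 0], "grip": 1},
  ],
)

```text
time: 8.9
tool_pos: [0.542, -0.0991, 0.1786]
tcp_rot: [[-0.283, 0.959, 0.001], [0.959, 0.283, -0.0], [-0.001, 0.001, -1.0]]
wrist_force: [-0.4, -0.1, 6.7]
width: 0.0431
```

Request:
arm_command(
  deltas=[
    {"translation": [0, 0, -20], "turn": [0, 0, 0], "grip": 1},
    {"translation": [0, 0, -50], "turn": [0, 0, 0], "grip": 1},
    {"translation": [23, -10, -50], "turn": [0, 0, 0], "grip": 1},
    {"translation": [46, -20, -50], "turn": [0, 0, 0], "grip": 1},
    {"translation": [46, -20, -50], "turn": [0, 0, 0], "grip": 1},
    {"translation": [46, -20, -20], "turn": [0, 0, 0], "grip": 1},
    {"translation": [46, -20, -7], "turn": [0, 0, 0], "grip": 1},
    {"translation": [46, -20, -2], "turn": [0, 0, 0], "grip": 1},
    {"translation": [46, -20, 0], "turn": [0, 0, 0], "grip": 1},
    {"translation": [46, -20, 0], "turn": [0, 0, 0], "grip": 1},
    {"translation": [46, -20, 0], "turn": [0, 0, 0], "grip": 1},
  ],
)

```text
time: 10.28
tool_pos: [0.5095, -0.0609, 0.1787]
tcp_rot: [[-0.283, 0.959, 0.0], [0.959, 0.283, -0.001], [-0.001, -0.0, -1.0]]
wrist_force: [-1.8, -0.0, 5.1]
width: 0.0433
```

Contact at the expected height. Release, rise, and move clear of the tray towards the right for a top view.

Request:
arm_command(
  deltas=[
    {"translation": [0, 0, 0], "turn": [0, 0, 0], "grip": 0},
    {"translation": [0, 0, 0], "turn": [0, 0, 0], "grip": -1},
    {"translation": [0, 0, 0], "turn": [0, 0, 0], "grip": -1},
    {"translation": [0, 0, 0], "turn": [0, 0, 0], "grip": -1},
    {"translation": [0, 0, -30], "turn": [0, 0, 0], "grip": -1},
    {"translation": [0, 0, -90], "turn": [0, 0, 0], "grip": -1},
    {"translation": [0, 0, -150], "turn": [0, 0, 0], "grip": -1},
    {"translation": [-60, -10, -180], "turn": [0, 0, 0], "grip": -1},
    {"translation": [-120, -30, -180], "turn": [0, 0, 0], "grip": -1},
    {"translation": [-180, -50, -180], "turn": [0, 0, 0], "grip": -1},
    {"translation": [-240, -70, -180], "turn": [0, 0, 0], "grip": -1},
    {"translation": [-300, -90, -180], "turn": [0, 0, 0], "grip": -1},
    {"translation": [-350, -110, -180], "turn": [0, 0, 0], "grip": -1},
    {"translation": [-350, -110, -180], "turn": [0, 0, 0], "grip": -1},
    {"translation": [-350, -110, -180], "turn": [0, 0, 0], "grip": -1},
  ],
)

```text
time: 12.15
tool_pos: [0.503, -0.4268, 0.3572]
tcp_rot: [[-0.283, 0.959, -0.0], [0.959, 0.283, 0.002], [0.002, 0.0, -1.0]]
wrist_force: [0.6, 0.5, -0.4]
width: 0.0852
```

Run:
```python
from h import *
t=cams.capture("top");c=cams.capture("side")
for n in("top","side"):
    for d in spotter.spot_point(n,"plug_a"): print(n,np.round(d['position'],4),d['confidence'])
P=[]
for d in spotter.regions_of("top","plug_a"):
    ys,xs=np.where(d['mask']); (cx,cy),r=cv2.minEnclosingCircle(np.c_[xs,ys].astype(np.float32))
    P.append(ray(t,(cx,cy),.02)); print(d['confidence'],(cx,cy),r,np.round(P[-1],4))
print([round(np.linalg.norm(P[i]-P[j]),4) for i in range(len(P)) for j in range(i)])
a=cv2.resize(c['color'][90:290,200:440],None,fx=1.6,fy=2); b=cv2.resize(t['color'][100:350,220:510],None,fx=1.4,fy=1.6)
cv2.imwrite('pics/p3.png',cv2.convertScaleAbs(np.hstack([a,b]),alpha=1.5))
```

```text
top [ 0.5547 -0.1481  0.0049] 0.72
top [ 0.5145 -0.058   0.0042] 0.72
side [ 0.5102 -0.0628  0.0027] 0.96
side [0.5502 0.0382 0.008 ] 0.96
side [ 0.5568 -0.1427  0.002 ] 0.77
0.9 (279.8915100097656, 224.68621826171875) 16.56814956665039 [0.5462 0.0379 0.02  ]
0.82 (413.0, 218.9736785888672) 17.470396041870117 [ 0.5559 -0.1426  0.02  ]
0.76 (352.8346252441406, 252.07199096679688) 17.11272430419922 [ 0.5104 -0.0606  0.02  ]
0.58 (363.9276123046875, 226.21719360351562) 147.05715942382812 [ 0.5454 -0.0757  0.02  ]
[np.float64(0.1808), np.float64(0.1049), np.float64(0.0938), np.float64(0.1136), np.float64(0.0678), np.float64(0.0381)]
```

View pics/p3.png

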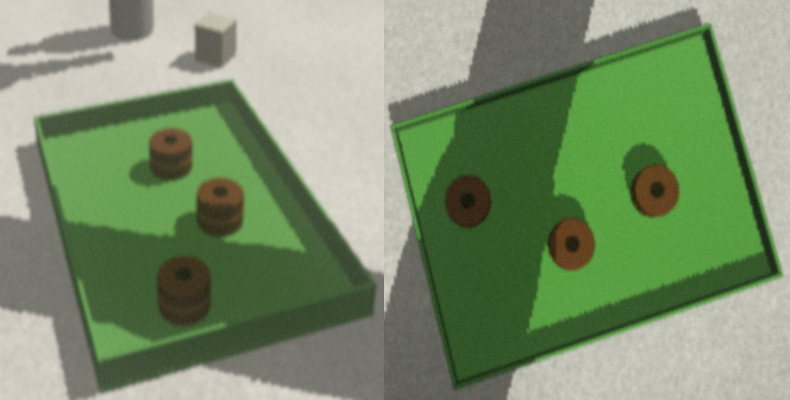

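Both views show all three plugs flat with their spots up, at right-hand crop positions (468,201), (571,244) and (656,190). The closest pair is 94 mm centre to centre, which leaves about 50 mm of clear floor. The arm is clear of everything.

```bash
python3 -c "
from bench import workorder; workorder.job_done()"
```

```text
the job is handed in; nothing more can be done
```

The three plugs are spread in a single layer in the tray, and I handed the job in at about 12 s on the robot's clock.

I lifted plug_c off the heap and set it near the tray's +y end. Then I moved plug_a to the middle, off to one side, and left plug_b where it was.

**Last checks:** pictures from both cameras showed all three plugs flat on the floor with the dark spot up. Centre distances were about 94, 105 and 181 mm, so the smallest gap is about 50 mm against the 40 mm required. The gripper was open and clear of the tray.

**Disagreements:** in the last pictures the top-view point detector missed plug_c, and the region detector gave one false low-confidence (0.58) region covering the whole tray. The other measurements agreed to within about 6 mm. Vertical contact forces stayed under 7 N in every reading.

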